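# Tare the clinic scale with its cup

### The arm

A 6-joint arm with a two-finger parallel gripper is mounted at the origin on the work surface. World frame = base frame: x ahead of the robot, y to its left, z up, the work surface at z = 0. Lengths are in m, angles in rad, forces in N, time in s.
With the tool pointing down it reaches from about 0.35 to 0.875 m from the base axis. Payload 15.5 kg.
Tool frame: the origin (TCP) lies at the very end of the fingers, on their centre line; the grasp point (between the pads) lies 19 mm behind it (ctrl.grasp_offset is the distance from the TCP to the grasp point, in m); z points along the fingers, y is the direction in which the jaws open and shut (so a half turn about z gives the same grasp; the last joint's range is limited). The gripper opens to 85 mm and grips with 20 to 120 N. Pads are 22 mm wide; open, the fingers measure 114 mm over their backs; the gripper's body (76 mm by 85 mm) begins 54 mm behind the grasp point. The pads swing forward as they close: fully open they stand 13 mm farther back than shut.
Start: joints at [-1.411, 0.494, 1.345, -0, 1.302, -0.096], TCP at [0.158, -0.605, 0.231] pointing down, gripper open.
Joint ranges: [-2.91, 2.91], [-0.82, 2.16], [0.22, 2.67], [-1.22, 4.37], [0.12, 2.79], [-3.08, 3.08]. Speed limits (rad/s): [1.89, 1.89, 2.57, 3.01, 3.01, 3.01].

### API

Orientations are given as [roll, pitch, yaw] about the fixed x, y, z axes, in that order (R = Rz(yaw) Ry(pitch) Rx(roll)).
In Python, from station import ctrl gives the robot as it stands. The module is installed in compiled form; this text tells all that it offers.
- The arm moves only by the tool jog_arm, never from a script. Its argument "targets" is a list of rows, each a list of 5 numbers: the shift along the tool's x, y, z in mm, then the turn about the tool's z in units of 5 degrees (1.0 is 5 degrees), then the finger opening in mm, from 0 to 85.4. A call has 1 to 12 rows; each row is the pose to reach, as a shift and turn from the pose measured when the call began, along the tool's axes at that moment; what a row does not reach only later rows make up. A row lasts 1/12 s, in which the tool goes at most 41.7 mm and 7.16 degrees, less where a joint would pass 70% of its speed; a pose out of reach is approached as far as the arm can. A call with a gripper value outside its range is refused whole. The fingers move at their own pace and stop on an object; "squeeze" is the grip in N (left out, the last holds). Time passes only in rows, so rows that repeat a pose let the fingers close. It gives the time, the measured TCP pose, the force and the opening at its end, in the units of the state.
- ctrl.read_state(): the state, without advancing time (a new reading comes with each control period).
- ctrl.get_image(name): name is "side" or "top" or "wrist"; returns a dict with "image" (480x640x3 uint8, red, green, blue), "range_z" (480x640 float32, m along the optical axis (not along the pixel's ray), 0 where there is no reading), "fx", "fy", "cx", "cy" (pixels), "D" ([k1, k2, p1, p2, k3] as OpenCV has them; the pictures are not rectified), "view" (4x4, takes a point from world to camera coordinates); the wrist camera has in their place "T_tool_cam" (4x4, takes a point from camera to tool coordinates, whose origin is the TCP and whose axes are the flange's). Camera axes: x right, y down, z forward; pixel columns grow to the right and rows downward; lengths in m; the calibration is good to about 2 mm. A picture is of the moment at which its call begins: read the wrist's pose just before it.
- ctrl.job_done(): hands the job in, once; it reports no verdict.
The state is a dict: "t": time; "joint_positions": joint angles; "dq": joint speeds; "tau": joint torques, N m; "eef_pos": TCP position; "ee_rot": TCP orientation; "force": force on the tool from outside, world axes, zero at the start; "moment": the same for the moment, N m; "opening": finger opening in m.
Only numpy, scipy, OpenCV 4.12 (cv2) and the standard library are available. Lean on these libraries where they do the work, as an engineer would, in place of code of your own. Each camera call takes 0.05 s, during which the arm holds its last target.

### The job

Stand the low steel cup upright in the middle of the scale's pan, setting it down gently, and let go of it. Then zero the scale by pressing its oblong tare key with your fingertips: firmly enough that the flat key gives and for about half a second, but without leaning on it hard. Leave the small round power key alone, and leave the cup standing on the pan.

Things in the scene. Friction and masses are not known exactly. Their poses are not given: they have to be found in the camera images.
- cup: The low, open steel cup: round, straight-sided, 56 mm across, 50 mm high, 3 mm wall, about 0.1 kg. Origin at its centre, half-way up (25 mm over its underside), own z up along its axis. It stands on the bench, mouth up. (A taller, slimmer steel beaker, 42 mm across and 90 mm high, stands near it and is not wanted.)
- scale: The white bench scale, fixed to the bench; housing 230 mm along its x, 200 mm along its y, 40 mm high. Origin at bench level straight under the middle of its round flat steel pan, 130 mm across, whose top is 50 mm above the origin. Own z up; the control strip with the two keys lies on the -x side of the pan, 125 mm from the pan's middle.
- tare_key: The oblong white tare key, 26 mm (its x) by 44 mm (its y), 40 mm left or right of the strip's middle. Origin: centre of its top face, 3.5 mm proud of the housing, 43.5 mm above the bench; z up. Pressed straight down it gives from 1.5 N, bottoms after 1.5 mm at 6 N, springs back. It registers when fingertips press with over 3 N for 0.2 s; over 40 N damages it.
- power_key: The small round white power key, 20 mm across, on the same strip, 80 mm from the tare key along the scale's y. Origin at the centre of its top face, 43.5 mm above the bench. Not to be pressed.
There are look-alikes about, which are no part of the job. Leave any purple look-alike of the cup alone.

How it is judged:
By the outcome, as a careful person would: the job done as asked, in the order asked, and still so for the second after the job is handed in, with the robot touching nothing.
It also fails if it takes over 45 s, if anything falls off the work surface, if the arm or the gripper's body presses on something with over 40 N, if the wrist force passes 120 N, or if a joint passes its speed limit or range.

## Working session

There is one attempt and no reset: what is moved stays moved. The work goes in short steps, Python scripts to look and compute and a tool call to move; the robot and the scene stay as the last step left them, time stands still between calls to the robot, and variables do not carry over. Pictures are saved under pics/ and viewed, and the job is handed in when it is done.

Besides the shell and the picture viewer there is one more tool, called after ">>>" as a command line: name --pt "numbers of a row" for each row, then --argument value for the rest. jog_arm: Moves the arm, as the interface text tells. Its arguments: {"type":"object","properties":{"targets":{"type":"array","items":{"type":"array","items":{"type":"number"}}},"squeeze":{"type":"number"}},"required":["targets"]}

```bash
mkdir -p pics; cat > h.py <<'E'
import numpy as np, cv2
from station import ctrl
from scipy.spatial.transform import Rotation as Ro
def cam(name):
    s=ctrl.read_state(); im=ctrl.get_image(name)
    K=np.array([[im['fx'],0,im['cx']],[0,im['fy'],im['cy']],[0,0,1.]]); D=np.array(im['D'],float)
    if 'view' in im: T=np.linalg.inv(np.array(im['view']))
    else:
        W=np.eye(4); W[:3,:3]=Ro.from_euler('xyz',s['ee_rot']).as_matrix(); W[:3,3]=s['eef_pos']; T=W@np.array(im['T_tool_cam'])
    return dict(img=im['image'],z=im['range_z'],K=K,D=D,T=T,s=s)
def cloud(c):
    v,u=np.mgrid[0:480,0:640]; p=np.stack([u,v],-1).reshape(-1,1,2).astype(float)
    n=cv2.undistortPoints(p,c['K'],c['D']).reshape(480,640,2)
    P=np.concatenate([n,np.ones((480,640,1))],-1)*c['z'][...,None]
    W=P@c['T'][:3,:3].T+c['T'][:3,3]; W[c['z']==0]=np.nan
    return W
def proj(c,P):
    V=np.linalg.inv(c['T']); r=cv2.Rodrigues(V[:3,:3])[0]
    return cv2.projectPoints(np.array(P,float).reshape(-1,1,3),r,V[:3,3],c['K'],c['D'])[0].reshape(-1,2)
def save(n,im): cv2.imwrite('pics/'+n,im[...,::-1])
E
python3 - <<'E'
from h import *
import pickle
for n in ['side','top','wrist']:
    c=cam(n); save(n+'1.png',c['img']); pickle.dump(c,open(n+'1.pkl','wb'))
print({k:np.round(v,3) for k,v in c['s'].items()}, ctrl.grasp_offset)
E
```

```text
{'t': np.float64(0.1), 'joint_positions': array([-1.411,  0.494,  1.346,  0.   ,  1.303, -0.095]), 'dq': array([-0.001, -0.002, -0.004,  0.   , -0.   , -0.001]), 'tau': array([ 2.0000e-03, -8.8359e+01, -3.8456e+01, -0.0000e+00,  5.0000e-03,
       -0.0000e+00]), 'eef_pos': array([ 0.158, -0.604,  0.231]), 'ee_rot': array([-3.14 , -0.   ,  0.255]), 'force': array([-0.008,  0.319, -0.749]), 'moment': array([ 0.027, -0.027, -0.021]), 'opening': np.float64(0.085)} 0.0187
```

View pics/top1.png

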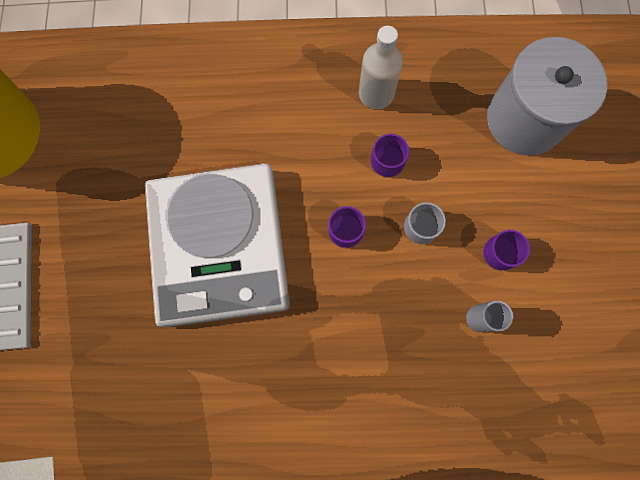

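View pics/side1.png

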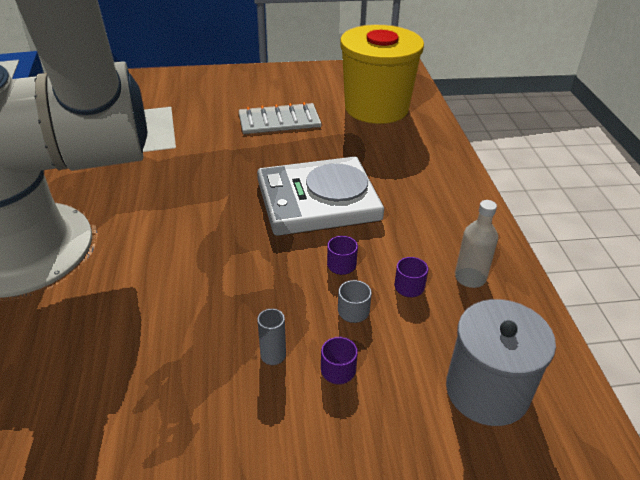

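View pics/wrist1.png

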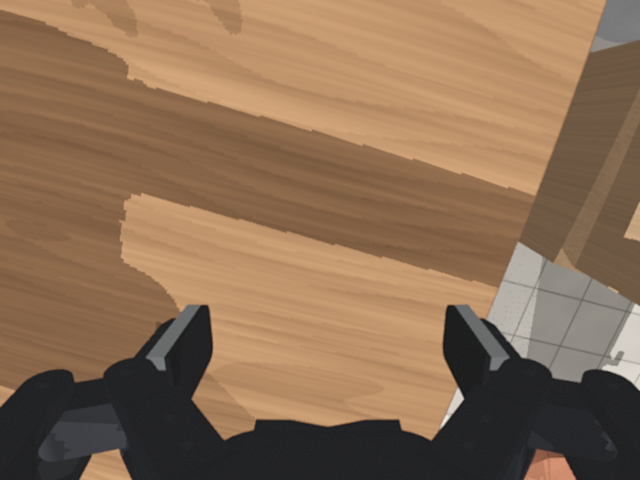

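Candidates in the top view: steel cup (425,223), slim beaker (490,317), purple cups (390,155), (347,227) and (507,250), and the big steel pot (550,95). My choice is (425,223), the low, open grey one. In the side view it is at (354,301). The scale is at (210,245), with the oblong key at (192,301) and the round key at (246,294). Next I'll measure them.

```bash
cat > m.py <<'E'
from h import *
import pickle
from scipy.optimize import least_squares
t=pickle.load(open('top1.pkl','rb')); s=pickle.load(open('side1.pkl','rb'))
for n,c in (('top',t),('side',s)):
    W=cloud(c); print(n,'cam at',c['T'][:3,3].round(3))
    px={'top':dict(pan=(210,215),tare=(192,301),power=(246,294),strip=(220,305),cup=(425,223),bench=(350,330)),
        'side':dict(pan=(337,182),tare=(275,181),power=(282,203),strip=(272,195),cup=(354,301),bench=(230,260))}[n]
    for k,(u,v) in px.items(): print(k,np.nanmedian(W[v-2:v+3,u-2:u+3].reshape(-1,3),0).round(4))
    # pan: points at z~.05, circle fit
    m=(abs(W[...,2]-.05)<.004); 
    print('z=.05 pts',m.sum())
    # tops of cups: z .046-.054, cluster by image components
    for lo,hi,nm in ((.044,.056,'z50'),(.084,.095,'z90')):
        m=((W[...,2]>lo)&(W[...,2]<hi)).astype(np.uint8)
        nl,lab,st,ce=cv2.connectedComponentsWithStats(m,connectivity=8)
        for i in range(1,nl):
            if st[i,4]>40:
                P=W[lab==i]; x=P[:,:2]
                h=cv2.convexHull(x.astype(np.float32)).reshape(-1,2)
                r=least_squares(lambda q:np.hypot(h[:,0]-q[0],h[:,1]-q[1])-q[2],[*x.mean(0),.03],loss='soft_l1',f_scale=.002).x
                print(nm,'px',ce[i].round(0),'n',st[i,4],'circ',r.round(4),'z',np.median(P[:,2]).round(4),'col',c['img'][lab==i].mean(0).round(0))
E
python3 m.py; python3 - <<'E'
import cv2
a=cv2.imread('pics/top1.png')[180:270,380:470]; b=cv2.imread('pics/side1.png')[255:345,310:400]
cv2.imwrite('pics/crop1.png',cv2.resize(cv2.hconcat([a,b]),None,fx=4,fy=4,interpolation=cv2.INTER_CUBIC))
E
```

```text
top cam at [ 0.45  -0.085  0.775]
pan [0.6357 0.0896 0.0514]
tare [0.5079 0.1152 0.0443]
power [0.5167 0.0355 0.0446]
strip [0.5015 0.0742 0.0421]
cup [ 0.6267 -0.2406  0.0044]
bench [ 0.4625 -0.1171  0.0017]
z=.05 pts 7417
z50 px [375.  92.] n 138 circ [ 0.8516 -0.1723  0.03  ] z 0.0501 col [109. 104.  98.]
z50 px [ 19. 133.] n 338 circ [0.8001 0.4781 0.0874] z 0.05 col [106.  83.   0.]
z50 px [516. 129.] n 318 circ [ 0.8004 -0.4177  0.0647] z 0.0498 col [101.  99. 102.]
z50 px [390. 151.] n 306 circ [ 0.7309 -0.1848  0.0279] z 0.0504 col [ 93.  39. 122.]
z50 px [210. 216.] n 5666 circ [0.636  0.0908 0.0651] z 0.0513 col [152. 149. 154.]
z50 px [427. 220.] n 302 circ [ 0.62   -0.2334  0.0278] z 0.0503 col [136. 133. 138.]
z50 px [346. 224.] n 273 circ [ 0.6167 -0.114   0.0276] z 0.0508 col [ 98.  42. 127.]
z50 px [511. 248.] n 341 circ [ 0.5763 -0.3553  0.0278] z 0.0502 col [ 99.  42. 127.]
z50 px [246. 294.] n 96 circ [0.5168 0.0358 0.009 ] z 0.0452 col [222. 216. 212.]
z50 px [192. 301.] n 426 circ [0.5081 0.1154 0.0239] z 0.0452 col [192. 186. 182.]
z50 px [477. 320.] n 53 circ [
[... 1588 characters left out ...]
0283] z 0.0497 col [69. 31. 96.]
z50 px [272. 344.] n 121 circ [ 0.4735 -0.3183  0.0201] z 0.0501 col [67. 69. 73.]
z50 px [485. 397.] n 451 circ [ 0.7976 -0.4209  0.0646] z 0.0502 col [69. 71. 75.]
z90 px [19. 63.] n 625 circ [-0.1528  0.6569  0.0873] z 0.0929 col [ 55.  83. 133.]
z90 px [379.  91.] n 267 circ [0.7982 0.473  0.0912] z 0.0895 col [108.  87.  14.]
z90 px [ 29. 228.] n 352 circ [ 0.0024 -0.0024  0.0844] z 0.0894 col [83. 82. 76.]
z90 px [478. 249.] n 166 circ [ 0.8477 -0.1774  0.0285] z 0.0895 col [103.  97.  88.]
z90 px [271. 320.] n 268 circ [ 0.4735 -0.3162  0.0208] z 0.0899 col [88. 90. 94.]
z90 px [492. 381.] n 431 circ [ 0.7979 -0.4207  0.065 ] z 0.0894 col [70. 72. 76.]
```

View pics/crop1.png

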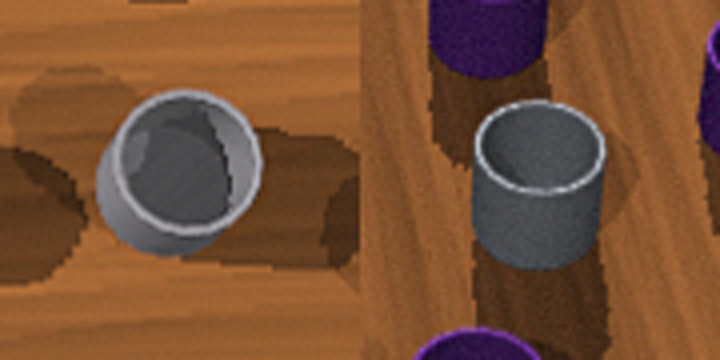

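The crop shows the low, grey, open cup, mouth up, with a grey rim. Both views agree within about 2 mm: cup at (0.619, -0.234) with its rim at 50 mm. The pan is at (0.635, 0.091) with its top at about 51 mm, tare is at (0.507, 0.116), power is at (0.516, 0.036), and the scale's yaw is about 6.5°. The bearings of the neighbours leave the jaw axis at -45°/135° free. I'll go above the cup.

```bash
cat > go.py <<'E'
import sys
from h import *
def go(x,y,z,yaw):
    s=ctrl.read_state(); R=Ro.from_euler('xyz',s['ee_rot']).as_matrix()
    d=R.T@(np.array([x,y,z])-s['eef_pos'])*1000
    print('t',round(s['t'],2),'shift mm',d.round(1),'turn units',round(-((np.degrees(s['ee_rot'][2])*-1+yaw))/5,2),'rot',np.degrees(s['ee_rot']).round(2),'op',round(s['opening']*1000,1),'F',s['force'].round(2))
if __name__=='__main__': go(*map(float,sys.argv[1:]))
E
python3 go.py 0.619 -0.234 0.17 45
```

```text
t 0.15 shift mm [ 540.  -242.2   61.1] turn units -6.08 rot [-1.7995e+02 -1.0000e-02  1.4600e+01] op 85.4 F [-0.41  1.2  -0.57]
```

>>> jog_arm --pt "540 -242 30 -6 85" --pt "540 -242 30 -6 85" --pt "540 -242 30 -6 85" --pt "540 -242 30 -6 85" --pt "540 -242 30 -6 85" --pt "540 -242 30 -6 85" --pt "540 -242 30 -6 85" --pt "540 -242 30 -6 85" --pt "540 -242 30 -6 85" --pt "540 -242 30 -6 85" --pt "540 -242 30 -6 85" --pt "540 -242 30 -6 85"

```text
t: 1.15
eef_pos: [0.5482, -0.2904, 0.2056]
ee_rot: [-3.141, -0.0, 0.778]
force: [-0.1, -1.1, -0.2]
opening: 0.0851
```

```bash
python3 go.py 0.619 -0.234 0.17 45
```

```text
t 1.15 shift mm [90.   9.6 35.6] turn units -0.08 rot [-1.7994e+02 -3.0000e-02  4.4600e+01] op 85.1 F [-0.14 -1.15 -0.19]
```

```bash
cat > w.py <<'E'
import sys
from h import *
n=sys.argv[1]; c=cam('wrist'); save(n,c['img']); W=cloud(c)
from scipy.optimize import least_squares
lo,hi=float(sys.argv[2]),float(sys.argv[3])
m=((W[...,2]>lo)&(W[...,2]<hi)).astype(np.uint8)
nl,lab,st,ce=cv2.connectedComponentsWithStats(m,connectivity=8)
for i in range(1,nl):
    if st[i,4]>300:
        P=W[lab==i]; x=P[:,:2]; h=cv2.convexHull(x.astype(np.float32)).reshape(-1,2)
        r=least_squares(lambda q:np.hypot(h[:,0]-q[0],h[:,1]-q[1])-q[2],[*x.mean(0),.03],loss='soft_l1',f_scale=.002).x
        print('px',ce[i].round(0),'n',st[i,4],'circ',r.round(4),'z',np.median(P[:,2]).round(4),'col',c['img'][lab==i].mean(0).round(0))
E
python3 w.py wr2.png .044 .056
```

```text
px [220.  13.] n 491 circ [ 0.6163 -0.1188  0.0271] z 0.0499 col [117.  72. 141.]
px [610. 112.] n 1444 circ [ 0.7995 -0.42    0.0642] z 0.0501 col [134. 136. 138.]
px [343.  97.] n 1118 circ [ 0.62   -0.2367  0.0277] z 0.0502 col [173. 174. 176.]
px [411. 254.] n 1059 circ [ 0.5759 -0.3581  0.0276] z 0.0499 col [128.  76. 156.]
```

View pics/wr2.png

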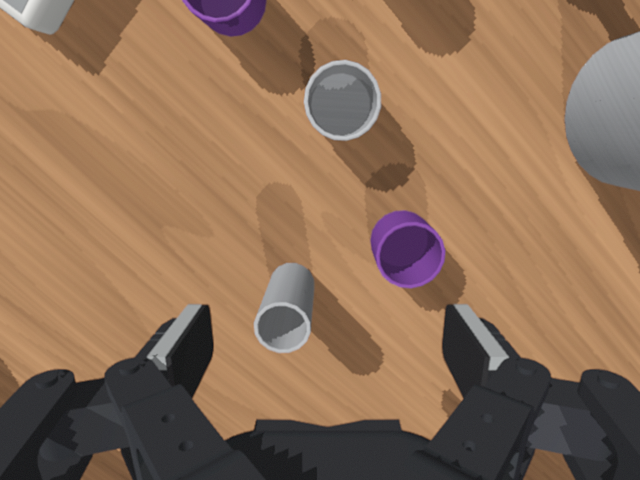

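The wrist view shows the steel cup at (343,97), giving (0.620, -0.237). The purple cups are at (411,254) and (225,10), and the beaker is at (285,320). All three views agree within about 3 mm, and I'll use (0.619, -0.235).

>>> jog_arm --pt "40 6 30 0 85" --pt "80 10 60 0 85" --pt "90 10 90 0 85" --pt "90 10 90 0 85" --pt "90 10 90 0 85" --pt "90 10 90 0 85"

```text
t: 1.7
eef_pos: [0.6238, -0.2295, 0.1155]
ee_rot: [-3.14, -0.003, 0.782]
force: [-0.4, 0.4, -0.4]
opening: 0.085
```

```bash
python3 go.py 0.619 -0.235 0.011 45;python3 w.py wr3.png .044 .056
```

```text
t 1.7 shift mm [ -7.5   0.7 104.4] turn units -0.04 rot [-1.7991e+02 -1.4000e-01  4.4810e+01] op 85.0 F [-0.39  0.42 -0.4 ]
px [421.  54.] n 2649 circ [ 0.7307 -0.1883  0.0278] z 0.05 col [127.  77. 153.]
px [160. 119.] n 2686 circ [ 0.6169 -0.1175  0.0279] z 0.0498 col [121.  74. 146.]
px [329. 270.] n 2058 circ [ 0.6204 -0.2364  0.0278] z 0.0499 col [181. 183. 185.]
px [411. 407.] n 711 circ [ 0.5766 -0.3571  0.0272] z 0.0489 col [108.  64. 132.]
```

View pics/wr3.png

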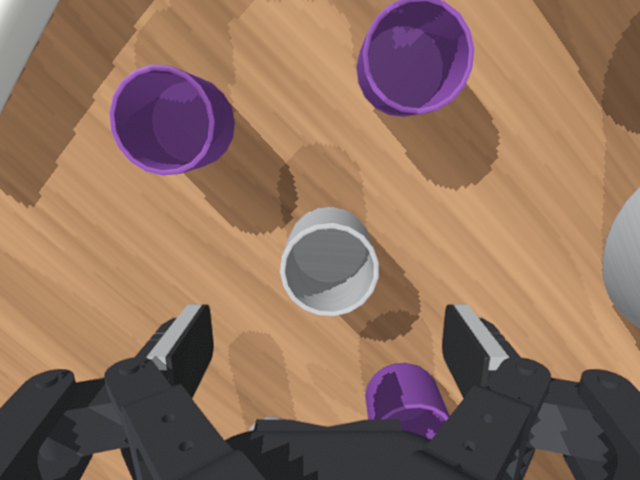

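The cup is at (329,270), giving (0.620, -0.236), and it is centred between the fingers. Descending.

>>> jog_arm --pt "-7 1.3 30 0 85" --pt "-7 1.3 60 0 85" --pt "-7 1.3 85 0 85" --pt "-7 1.3 98 0 85" --pt "-7 1.3 103 0 85" --pt "-7 1.3 103 0 85" --pt "-7 1.3 103 0 85"

```text
t: 2.33
eef_pos: [0.6209, -0.2367, 0.0152]
ee_rot: [3.139, -0.004, 0.781]
force: [-1.0, -0.0, 0.0]
opening: 0.0853
```

```bash
python3 go.py 0.6195 -0.2355 0.011 45;python3 w.py wr4.png .044 .056
```

```text
t 2.33 shift mm [-0.2 -1.9  4.2] turn units -0.05 rot [179.87  -0.22  44.73] op 85.3 F [-0.96 -0.    0.03]
px [ 74. 104.] n 4767 circ [ 0.6179 -0.1192  0.0269] z 0.0496 col [119.  72. 144.]
px [485.  41.] n 3890 circ [ 0.7298 -0.1886  0.0271] z 0.05 col [137.  83. 166.]
px [321. 351.] n 6819 circ [ 0.6204 -0.236   0.0278] z 0.0497 col [168. 170. 172.]
px [471. 347.] n 1502 circ [ 0.6545 -0.2708  0.0116] z 0.0504 col [80. 80. 81.]
px [183. 348.] n 1504 circ [ 0.5886 -0.2041  0.0114] z 0.0505 col [73. 73. 73.]
```

View pics/wr4.png

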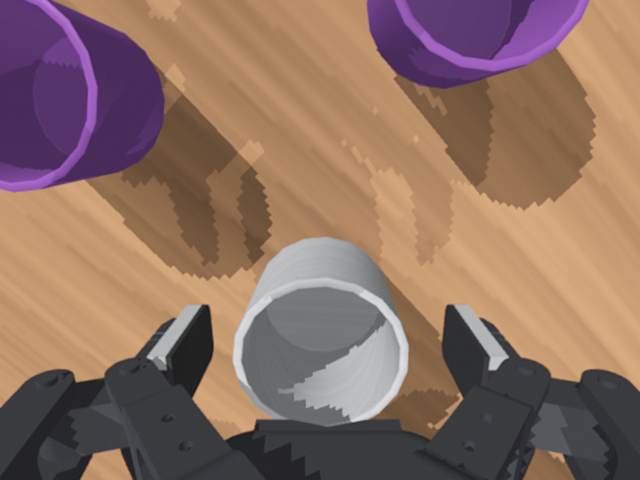

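The cup's rim at (321,351) sits centred between the pads. Closing.

>>> jog_arm --pt "0 -1.2 3 0 70" --pt "0 -1.2 3 0 60" --pt "0 -1.2 3 0 50" --pt "0 -1.2 3 0 50" --pt "0 -1.2 3 0 50" --pt "0 -1.2 3 0 50" --pt "0 -1.2 3 0 50" --pt "0 -1.2 3 0 50" --squeeze 30

```text
t: 3.05
eef_pos: [0.6207, -0.2359, 0.0135]
ee_rot: [3.138, -0.004, 0.781]
force: [-1.9, 1.1, 9.9]
opening: 0.0561
```

```bash
python3 go.py 0.62 -0.236 0.15 45
```

```text
t 3.05 shift mm [ 0.000e+00  1.000e-01 -1.365e+02] turn units -0.05 rot [179.78  -0.25  44.76] op 56.1 F [-1.87  1.14  9.89]
```

Gripped at 56.1 mm. Lifting.

>>> jog_arm --pt "0 0 -4 0 50" --pt "0 0 -15 0 50" --pt "0 0 -40 0 50" --pt "0 0 -70 0 50" --pt "0 0 -100 0 50" --pt "0 0 -130 0 50" --pt "0 0 -135 0 50" --pt "0 0 -135 0 50"

```text
t: 3.72
eef_pos: [0.6212, -0.2365, 0.1519]
ee_rot: [3.133, -0.006, 0.781]
force: [0.3, 0.5, -1.0]
opening: 0.0559
```

```bash
python3 go.py 0.635 0.091 0.15 6.5;python3 - <<'E'
from h import *
c=cam('side'); save('s5.png',c['img'])
E
```

```text
t 3.72 shift mm [ 240.4 -222.8    1.5] turn units 7.65 rot [179.5   -0.34  44.77] op 55.9 F [ 0.32  0.55 -0.95]
```

View pics/s5.png

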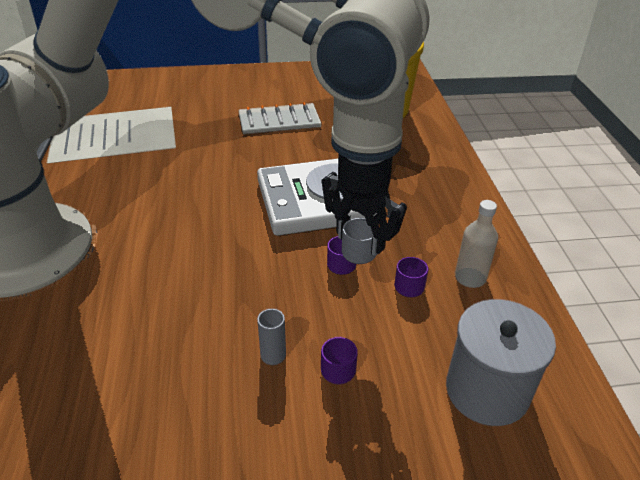

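The cup is held level at (360,240) and nothing else has moved. I'll carry it over the pan, turning the jaws along the scale's y.

>>> jog_arm --pt "15 -14 0 0.5 50" --pt "40 -37 0 1.5 50" --pt "67 -62 0 2.5 50" --pt "94 -87 0 3.5 50" --pt "121 -112 0 4.5 50" --pt "148 -137 0 5.5 50" --pt "175 -162 0 6.5 50" --pt "200 -185 0 7.6 50" --pt "220 -204 0 7.6 50" --pt "233 -217 0 7.6 50" --pt "240 -223 0 7.6 50" --pt "240 -223 0 7.6 50"

```text
t: 4.77
eef_pos: [0.633, 0.0929, 0.1486]
ee_rot: [3.14, -0.006, 0.12]
force: [0.5, 0.9, -1.1]
opening: 0.0565
```

```bash
python3 go.py 0.635 0.091 0.065 6.5;python3 - <<'E'
from h import *
W=None
for n in ('side','top','wrist'):
    c=cam(n); save(n+'6.png',c['img'])
    W=cloud(c); z=W[...,2]
    m=(abs(z-.0515)<.003)&(abs(W[...,0]-.635)<.07)&(abs(W[...,1]-.091)<.07)
    print(n,'pan z',np.median(z[m]),m.sum())
    if n=='wrist':
        x=W[m][:,:2]; h=cv2.convexHull(x.astype(np.float32)).reshape(-1,2); print(cv2.minEnclosingCircle(h))
E
```

```text
t 4.77 shift mm [ 1.3  2.  83.7] turn units 0.08 rot [179.93  -0.33   6.88] op 56.5 F [ 0.5   0.89 -1.09]
side pan z 0.05172570954286326 1703
top pan z 0.05131320719837046 3784
wrist pan z 0.050335540761112116 21060
((0.636579155921936, 0.0886634960770607), 0.06478509306907654)
```

View pics/wrist6.png

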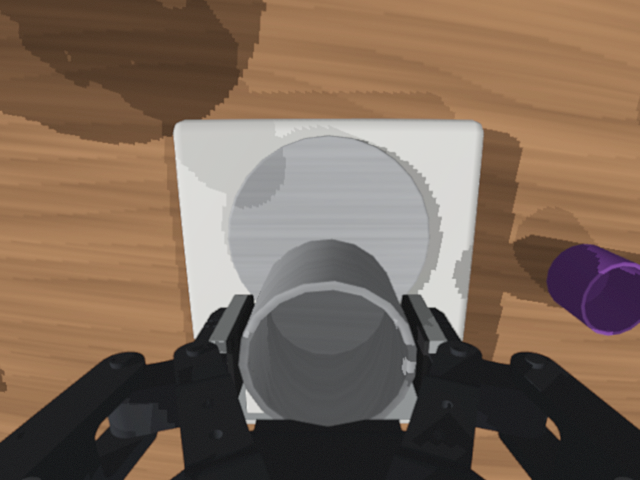

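View pics/side6.png

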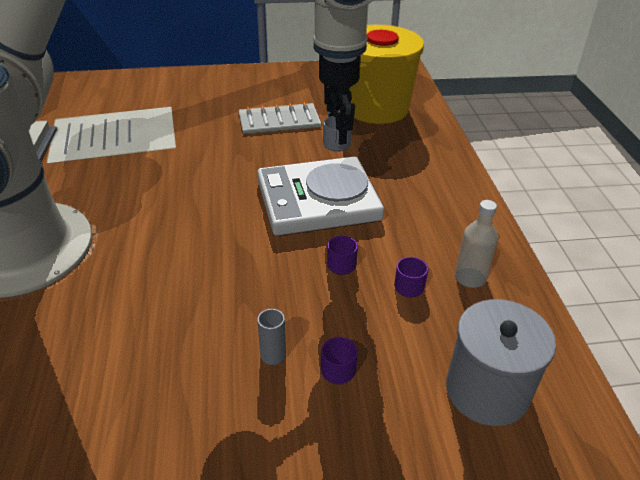

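The pan lies at (330,225) in the wrist view, with the cup in the jaws in front of it. The pan centre comes out at (0.6365, 0.089) from the wrist and (0.636, 0.091) from the top, with its top at 50–51 mm. I'll aim at (0.636, 0.090), expecting contact near TCP z = 0.0635.

>>> jog_arm --pt "2 2 15 0 50" --pt "2.6 3 35 0 50" --pt "2.6 3 55 0 50" --pt "2.6 3 68 0 50" --pt "2.6 3 75 0 50" --pt "2.6 3 78 0 50" --pt "2.6 3 79 0 50" --pt "2.6 3 79 0 50"

```text
t: 5.58
eef_pos: [0.6373, 0.0868, 0.0708]
ee_rot: [3.14, -0.007, 0.117]
force: [-0.3, -0.1, -1.0]
opening: 0.056
```

```bash
python3 go.py 0.636 0.090 0.0635 6.5; python3 - <<'E'
from h import *
c=cam('side'); save('s7.png',cv2.resize(c['img'][110:240,240:410],None,fx=4,fy=4))
E
```

```text
t 5.58 shift mm [-1.  -3.3  7.3] turn units 0.04 rot [179.9   -0.42   6.69] op 56.0 F [-0.35 -0.07 -0.99]
```

View pics/s7.png

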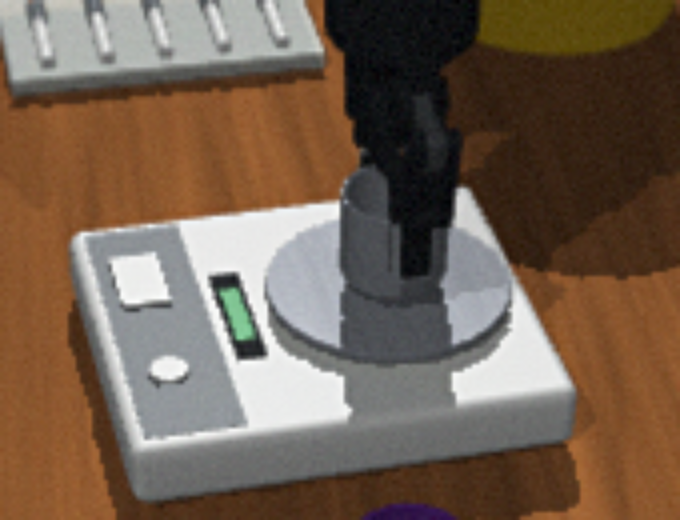

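The cup hangs a few mm above the pan, upright. I'll correct 3 mm sideways, then lower slowly.

>>> jog_arm --pt "-0.5 -1.5 1 0 50" --pt "-1 -3 2 0 50" --pt "-1 -3 3 0 50" --pt "-1 -3 3.7 0 50" --pt "-1 -3 4.3 0 50" --pt "-1 -3 4.8 0 50" --pt "-1 -3 4.8 0 50"

```text
t: 6.22
eef_pos: [0.6361, 0.0899, 0.0661]
ee_rot: [3.14, -0.008, 0.117]
force: [-0.1, 0.3, -0.6]
opening: 0.0559
```

```bash
python3 go.py 0.636 0.090 0.0635 6.5
```

```text
t 6.22 shift mm [-0.1 -0.2  2.6] turn units 0.04 rot [179.9   -0.43   6.71] op 55.9 F [-0.12  0.27 -0.56]
```

>>> jog_arm --pt "0 0 0.4 0 50" --pt "0 0 0.8 0 50" --pt "0 0 1.1 0 50" --pt "0 0 1.4 0 50" --pt "0 0 1.6 0 50" --pt "0 0 1.6 0 50"

```text
t: 6.72
eef_pos: [0.6361, 0.0899, 0.0645]
ee_rot: [3.14, -0.008, 0.117]
force: [0.0, -1.8, -0.6]
opening: 0.0564
```

>>> jog_arm --pt "0 0 0.3 0 50" --pt "0 0 0.6 0 50" --pt "0 0 0.8 0 50" --pt "0 0 0.8 0 50"

```text
t: 7.05
eef_pos: [0.6361, 0.0899, 0.0637]
ee_rot: [3.14, -0.008, 0.117]
force: [0.3, 0.3, -0.8]
opening: 0.056
```

>>> jog_arm --pt "0 0 0.3 0 50" --pt "0 0 0.6 0 50" --pt "0 0 0.6 0 50"

```text
t: 7.3
eef_pos: [0.6362, 0.0899, 0.0636]
ee_rot: [3.14, -0.008, 0.117]
force: [-2.2, 1.0, 7.8]
opening: 0.056
```

Contact at z = 0.0636 with 8 N, as predicted. I'll release.

>>> jog_arm --pt "0 0 -0.2 0 58" --pt "0 0 -0.2 0 62" --pt "0 0 -0.2 0 70" --pt "0 0 -0.2 0 80" --pt "0 0 -0.2 0 80" --pt "0 0 -0.2 0 80" --pt "0 0 -0.2 0 80"

```text
t: 7.88
eef_pos: [0.6362, 0.0899, 0.0637]
ee_rot: [3.14, -0.008, 0.117]
force: [-0.4, 0.8, 0.3]
opening: 0.0799
```

```bash
python3 go.py 0.636 0.090 0.18 6.5; python3 w.py wr8.png .094 .106
```

```text
t 7.88 shift mm [ 7.000e-01  1.000e-01 -1.163e+02] turn units 0.04 rot [179.89  -0.45   6.71] op 79.9 F [-0.4   0.75  0.32]
px [328. 350.] n 6574 circ [0.6373 0.0888 0.0276] z 0.0996 col [106. 107. 109.]
px [465. 348.] n 1515 circ [0.6422 0.0437 0.0112] z 0.1002 col [42. 43. 43.]
px [189. 349.] n 1466 circ [0.6317 0.133  0.0114] z 0.1004 col [43. 44. 44.]
```

View pics/wr8.png

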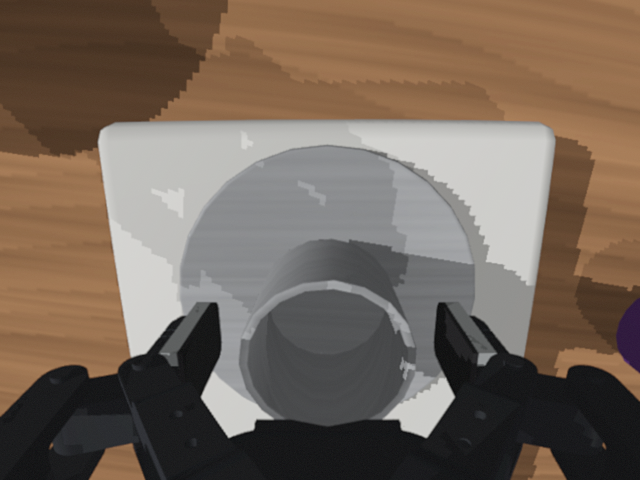

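The cup stands free between the open fingers, with its rim at (328,350) and z = 0.0996, centred on the pan. Rising straight up.

>>> jog_arm --pt "0 0 -5 0 80" --pt "0 0 -20 0 80" --pt "0 0 -45 0 80" --pt "0 0 -75 0 80" --pt "0 0 -105 0 80" --pt "0 0 -125 0 80" --pt "0 0 -125 0 80"

```text
t: 8.52
eef_pos: [0.6373, 0.0902, 0.1939]
ee_rot: [3.139, -0.015, 0.117]
force: [0.5, 0.2, -0.6]
opening: 0.0802
```

```bash
python3 go.py 0.507 0.115 0.12 6.5; python3 - <<'E'
from h import *
c=cam('wrist'); save('wr9.png',c['img'])
E
```

```text
t 8.52 shift mm [-127.6  -40.1   71.8] turn units 0.04 rot [179.86  -0.86   6.72] op 80.2 F [ 0.48  0.16 -0.63]
```

View pics/wr9.png

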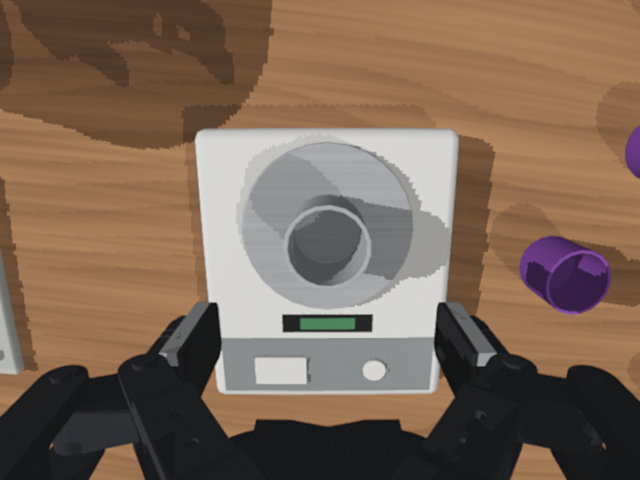

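The cup stands upright in the middle of the pan. The tare key is at (281,371) and the power key at (374,370). I'll move back at height and shut the fingers.

>>> jog_arm --pt "-25 -8 0 0 40" --pt "-55 -17 0 0 0" --pt "-90 -27 0 0 0" --pt "-120 -36 20 0 0" --pt "-150 -40 30 0 0" --pt "-160 -40 40 0 0" --pt "-160 -40 40 0 0" --pt "-160 -40 40 0 0" --pt "-160 -40 40 0 0" --pt "-160 -40 40 0 0" --squeeze 40

```text
t: 9.4
eef_pos: [0.4747, 0.1111, 0.1497]
ee_rot: [3.139, -0.014, 0.117]
force: [0.2, 0.2, -0.4]
opening: -0.0004
```

```bash
python3 go.py 0.507 0.115 0.055 6.5; cat > key.py <<'E'
from h import *
import sys
for n in ('wrist','top','side'):
    c=cam(n); save(n+sys.argv[1],c['img']); W=cloud(c)
    g=c['img'].astype(int); 
    # white pixels above strip gray, within strip band
    q=(g.min(-1)>g[(abs(W[...,0]-.513)<.03)&(abs(W[...,1]-.076)<.09)&(abs(W[...,2]-.043)<.006)].mean())
    reg=(abs(W[...,0]-.511)<.026)&(abs(W[...,1]-.076)<.075)&(abs(W[...,2]-.044)<.006)
    nl,lab,st,ce=cv2.connectedComponentsWithStats((q&reg).astype(np.uint8))
    for i in range(1,nl):
        if st[i,4]>40:
            P=W[lab==i]; h=cv2.minAreaRect(P[:,:2].astype(np.float32)*1000)
            print(n,ce[i].round(0),st[i,4],P.mean(0).round(4),'rect mm',np.round(h[0],1),np.round(h[1],1),round(h[2],1))
E
python3 key.py 10.png
```

```text
t 9.4 shift mm [31.2 -0.3 95.2] turn units 0.04 rot [179.87  -0.79   6.7 ] op -0.4 F [ 0.22  0.17 -0.36]
wrist [291. 142.] 204 [0.5355 0.1392 0.0403] rect mm [536.5 135.5] [ 3.7 30.8] 6.1
wrist [327. 192.] 2831 [0.5074 0.1136 0.0438] rect mm [506.9 113.7] [26.5 44.4] 6.8
wrist [451. 192.] 746 [0.5168 0.0344 0.0439] rect mm [517.   33.9] [18.9 20.2] 26.1
wrist [419. 228.] 939 [0.4905 0.0494 0.0395] rect mm [489.1  56.8] [  5.7 112.1] 6.6
top [245. 294.] 145 [0.5171 0.0371 0.0443] rect mm [517.   37.2] [19.3 18.7] 46.1
top [193. 298.] 297 [0.5125 0.1143 0.0449] rect mm [507.6 116.1] [26.2 44.3] 6.4
top [238. 312.] 272 [0.4915 0.0474 0.0405] rect mm [490.7  50.4] [ 7.1 98.4] 6.8
side [274. 179.] 145 [0.5054 0.116  0.0453] rect mm [504.8 118.8] [25.4 52.2] 7.7
side [269. 203.] 79 [0.4901 0.0402 0.0409] rect mm [489.2  47.2] [ 6.3 92.6] 6.2
side [282. 201.] 46 [0.515  0.0369 0.045 ] rect mm [514.7  36.7] [21.1 18.2] 86.2
```

View pics/wrist10.png

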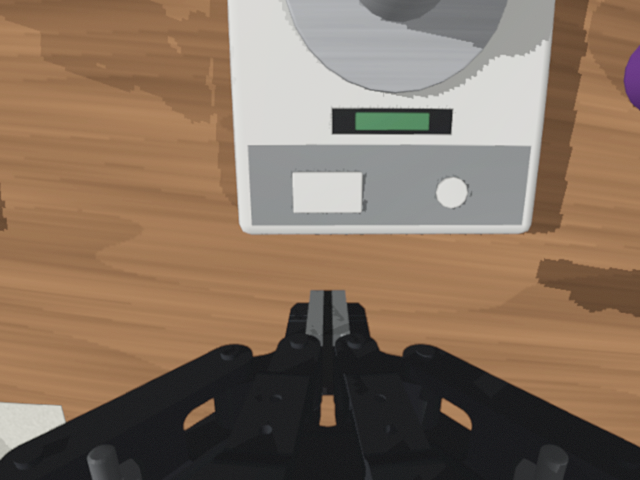

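The fingers are shut. The tare key is at (327,192), giving (0.507, 0.115, 0.044), measured at 26 x 44 mm; the power key is at (451,192). I'll move over the tare key to z = 0.055.

>>> jog_arm --pt "15 0 20 0 0" --pt "27 0 50 0 0" --pt "31 0 75 0 0" --pt "31 0 90 0 0" --pt "31 0 95 0 0" --pt "31 0 95 0 0" --pt "31 0 95 0 0"

```text
t: 10.13
eef_pos: [0.5065, 0.1146, 0.0556]
ee_rot: [3.139, -0.013, 0.117]
force: [-0.3, -1.1, 0.1]
opening: -0.0001
```

```bash
python3 go.py 0.507 0.115 0.0445 6.5; python3 - <<'E'
from h import *
c=cam('wrist'); save('wr11.png',c['img'])
E
```

```text
t 10.13 shift mm [ 0.4 -0.3 11.1] turn units 0.04 rot [179.87  -0.77   6.7 ] op -0.1 F [-0.26 -1.13  0.08]
```

View pics/wr11.png

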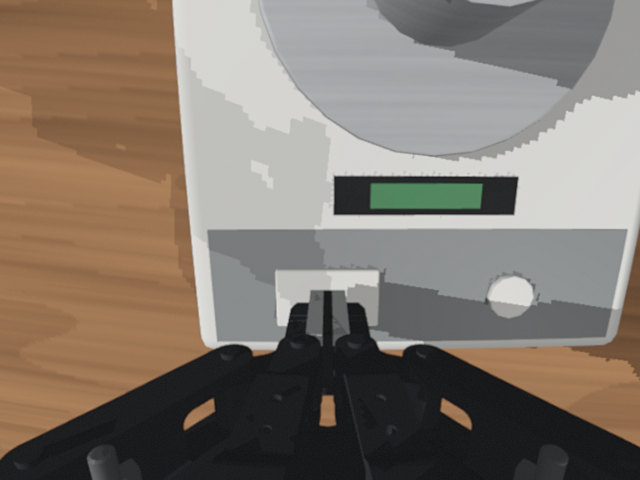

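The fingertips at (327,315) are over the tare key (275–380 across), well away from the power key at (511,296). I'll lower to just above it.

>>> jog_arm --pt "0 0 4 0 0" --pt "0 0 8 0 0" --pt "0 0 10 0 0" --pt "0 0 10.5 0 0" --pt "0 0 10.5 0 0"

```text
t: 10.6
eef_pos: [0.5068, 0.1147, 0.0454]
ee_rot: [3.139, -0.014, 0.117]
force: [0.5, -0.4, -0.1]
opening: -0.0
```

>>> jog_arm --pt "0 0 0.7 0 0" --pt "0 0 1.4 0 0" --pt "0 0 2.1 0 0" --pt "0 0 2.5 0 0" --pt "0 0 2.5 0 0"

```text
t: 11.02
eef_pos: [0.5068, 0.1147, 0.0429]
ee_rot: [3.139, -0.014, 0.117]
force: [-0.8, -0.3, 3.7]
opening: 0.0001
```

The key is giving, at 3.7 N. I'll press fully, hold for about half a second, then lift.

>>> jog_arm --pt "0 0 0.6 0 0" --pt "0 0 1.1 0 0" --pt "0 0 1.3 0 0" --pt "0 0 1.3 0 0" --pt "0 0 1.3 0 0" --pt "0 0 1.3 0 0"

```text
t: 11.52
eef_pos: [0.5069, 0.1147, 0.042]
ee_rot: [3.139, -0.015, 0.117]
force: [-3.2, 0.0, 11.3]
opening: -0.0001
```

>>> jog_arm --pt "0 0 0 0 0" --pt "0 0 -5 0 0" --pt "0 0 -15 0 0" --pt "0 0 -35 0 0" --pt "0 0 -60 0 0" --pt "-20 0 -90 0 0" --pt "-40 0 -110 0 0" --pt "-40 0 -110 0 0" --pt "-40 0 -110 0 0" --pt "-40 0 -110 0 0"

```text
t: 12.35
eef_pos: [0.466, 0.1101, 0.1516]
ee_rot: [3.139, -0.016, 0.117]
force: [-0.6, -0.3, -0.3]
opening: -0.0002
```

```bash
python3 go.py 0.507 0.115 0.0445 6.5; python3 key.py 12.png; python3 m.py >/dev/null; python3 w.py wr12b.png .094 .106; python3 - <<'E'
import cv2
a=cv2.imread('pics/side12.png'); cv2.imwrite('pics/side12c.png',cv2.resize(a[110:240,240:410],None,fx=4,fy=4))
E
```

```text
t 12.35 shift mm [ 39.6  -0.3 107.7] turn units 0.04 rot [179.87  -0.89   6.7 ] op -0.2 F [-0.59 -0.34 -0.32]
wrist [292. 128.] 210 [0.5356 0.1386 0.0404] rect mm [536.8 134. ] [ 3.7 34. ] 6.5
wrist [327. 178.] 2840 [0.5075 0.1136 0.0438] rect mm [507.2 113.8] [26.4 44.3] 8.1
wrist [451. 178.] 754 [0.5168 0.0344 0.0439] rect mm [516.8  33.8] [19.6 20. ] 52.6
wrist [424. 214.] 1030 [0.491  0.0464 0.0397] rect mm [489.5  55.4] [  6.3 109.8] 6.9
top [245. 294.] 144 [0.5172 0.037  0.0444] rect mm [517.7  37. ] [18.6 19.3] 89.7
top [191. 301.] 486 [0.5085 0.1162 0.045 ] rect mm [508.  116.6] [25.6 45. ] 6.3
top [238. 312.] 275 [0.4914 0.0481 0.0404] rect mm [490.7  51.4] [ 6.9 99.4] 6.6
side [274. 179.] 146 [0.5053 0.1157 0.0456] rect mm [505.2 116.2] [25.4 51.3] 6.6
side [269. 203.] 77 [0.4901 0.0406 0.0413] rect mm [488.8  46.9] [ 6.2 90.7] 6.8
side [282. 201.] 46 [0.5151 0.0367 0.0452] rect mm [515.7  38.2] [24.3 16.6] 69.5
```

View pics/side12c.png

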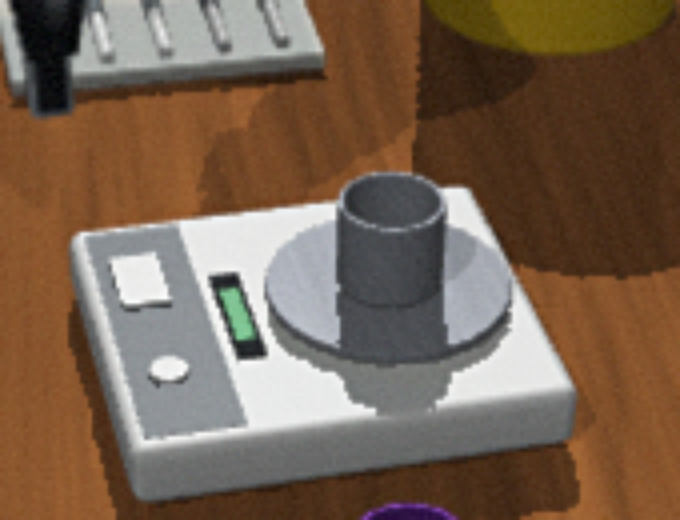

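View pics/top12.png

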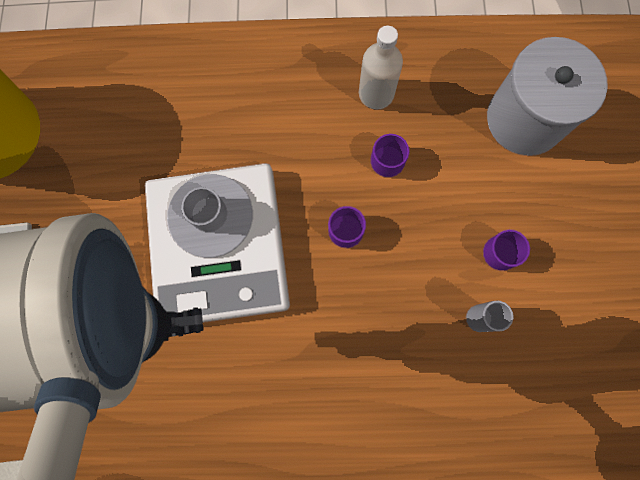

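View pics/wrist12.png

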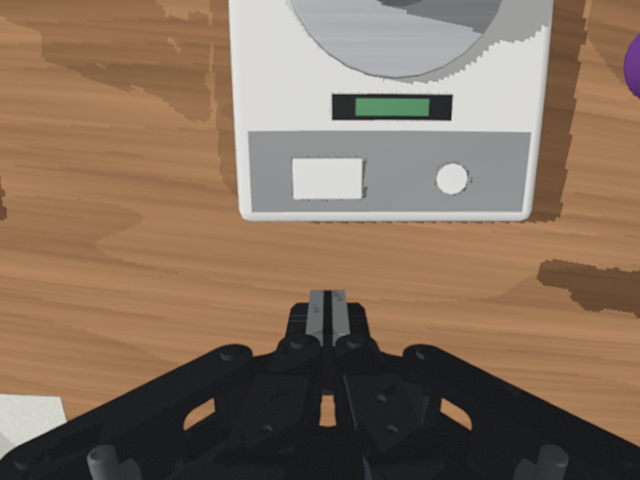

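The side view shows the cup upright mid-pan at (390,240), the tare key sprung back at (140,280), and the gripper clear. The top view shows the purple cups and beaker where they were. I'll do a final cup check and hand in.

```bash
python3 - <<'E'
from h import *
for n in ('top','side'):
    c=cam(n); W=cloud(c)
    m=(abs(W[...,2]-.1)<.004)&(abs(W[...,0]-.636)<.06)&(abs(W[...,1]-.09)<.06)
    h=cv2.minEnclosingCircle(W[m][:,:2].astype(np.float32)); print(n,'rim',np.round(h[0],4),round(h[1],4),np.median(W[m][:,2]).round(4))
s=ctrl.read_state(); print(s['t'],np.abs(s['dq']).max().round(4),s['force'].round(2))
ctrl.job_done()
E
```

```text
top rim [0.6361 0.0911] 0.0285 0.1009
side rim [0.6324 0.0892] 0.0318 0.0999
12.65 0.0043 [ 0.15 -0.03 -0.01]
the job is handed in; nothing more can be done
```

I set the low steel cup upright in the middle of the pan, let go of it, pressed the tare key, backed off and handed the job in at about 12.7 s.

- **Cup:** it touched the pan at about 8 N. Afterwards the top view put its rim at (0.636, 0.091), within about 1 mm of the pan centre, at a height of 0.101 m. It stands upright.
- **Tare key:** I read 3.7 N as the key gave and 11 N at full press. It was held above 3 N for roughly 0.6 s. In the last pictures it had sprung back.
- **Left alone:** I did not go near the power key. The purple cups and the beaker are where they were, and the gripper is clear with the arm at rest.

**Disagreements and gaps:** the side view put the rim about 4 mm off in x, with a loose circle (radius 32 mm instead of 28 mm), so I trusted the top view, which the wrist view had matched within about 3 mm. The tool had drifted to about 0.9° of tilt by the end. I had no direct confirmation that the tare registered and judged that from the force and hold time alone.

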